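# Clear the casting bed, set its sliding gate to length and cam it shut

## Robot

A 6-joint arm with a two-finger parallel gripper is mounted at the origin on the work surface. World frame = base frame: x ahead of the robot, y to its left, z up, the work surface at z = 0. Lengths are in m, angles in degrees, forces in N, time in s.
With the tool pointing down it reaches from about 0.375 to 0.9 m from the base axis. Payload 3.1 kg.
Tool frame: the origin (TCP) lies at the very end of the fingers, on their centre line; the grasp point (between the pads) lies behind it (bot.grip_depth is the z of the grasp point in the tool frame, in m); z points along the fingers, y is the direction in which the jaws open and shut (so a half turn about z gives the same grasp; the last joint's range is limited). The gripper opens to 87 mm and grips with 3 to 60 N. Pads are 19 mm wide; open, the fingers measure 117 mm over their backs; the gripper's body (75 mm by 190 mm) begins 51 mm behind the grasp point.
Start: joints at [-79.097, 30.224, 82.088, -0, 67.689, -10.227], TCP at [0.225, -0.583, 0.223] pointing down, gripper open.
Joint ranges: [-176.69, 176.69], [-43.24, 126.21], [12.49, 139.97], [-82, 262], [0, 151.66], [-163.58, 163.58]. Speed limits (degrees/s): [159.86, 159.86, 180, 180, 180, 180].

## Interface

Orientations are given as a 3x3 rotation matrix whose columns are the frame's x, y, z axes.
In Python, from rig import bot, vision gives the robot as it stands. The module is installed in compiled form; this text tells all that it offers.
- The arm moves only by the shell command python3 -m jog 'ROWS'. ROWS is JSON, a list of rows, each a list of 3 entries, a list of its own where there are three numbers: the shift along the tool's x, y, z in mm, then the turn, a rotation vector about the tool's x, y, z in degrees, then the closure, from 0 (fully open) to 1 (shut). In form: [[[dx, dy, dz], [wx, wy, wz], fingers], ...]. A call has 1 to 12 rows; each row is the pose to reach, as a shift and turn from the pose commanded when the call began, along the tool's axes at that moment; what a row does not reach only later rows make up. A row lasts 1/12 s, in which the tool goes at most 41.7 mm and 7.16 degrees, less where a joint would pass 70% of its speed; a pose out of reach is approached as far as the arm can. A call with a gripper value outside its range is refused whole. The fingers move at their own pace and stop on an object; the grip force is fixed at half the most. Time passes only in rows, so rows that repeat a pose let the fingers close. It gives the time, the measured TCP pose, the force and the opening at its end, in the units of the state.
- bot.read_state(): the state, without advancing time (a new reading comes with each control period).
- vision.capture(name): name is "scene" or "top" or "wrist"; returns the picture (480x640x3 uint8, red, green, blue); there is no depth.
- vision.camera_info(name): a dict with "intrinsics" (3x3 intrinsics, pixels), "camera_from_world" (4x4, takes a point from world to camera coordinates); the wrist camera has in their place "mount" (4x4, takes a point from camera to tool coordinates, whose origin is the TCP and whose axes are the flange's). Camera axes: x right, y up, looking along -z (the intrinsics and any distortion apply to the point x, -y, -z); pixel columns grow to the right and rows downward; lengths in m; the calibration is good to about 2 mm. A picture is of the moment at which its call begins: read the wrist's pose just before it. camera_info takes no time and is no camera call.
- bot.hand_in(): hands the job in, once; it reports no verdict.
The state is a dict: "time_s": time; "joint_positions": joint angles; "qvel": joint speeds; "tau": joint torques, N m; "position": TCP position; "tcp_rot": TCP orientation; "force": force on the tool from outside, world axes, zero at the start; "moment": the same for the moment, N m; "opening": opening from 0.0 (shut) to 1.0 (fully open).
Only numpy, scipy, OpenCV 4.12 (cv2) and the standard library are available. Lean on these libraries where they do the work, as an engineer would, in place of code of your own. Each camera call takes 0.05 s, during which the arm holds its last target. There are 200 camera calls.

## Task

Use the scraper block to sweep the three plaster chips off the bed of the casting frame into the trough along its front, then stand the scraper upright on the bench, off the frame, and let go of it. Draw the sprung sliding gate along until its pointer lines up with the mark clip and, holding it there all the while, slide the cam lever (the cross bar over the gate's tail) fully closed, away from the bed. Finish still holding the gate at the mark with the fingers, because nothing else keeps it from springing back; leave the other things on the bench where they are.

Things in the scene. Friction and masses are not known exactly. Their poses are not given: they have to be found in the camera images.
- frame: Casting frame, fixed: dark steel plate 275 (x) x 260 (y) x 24 mm high. Origin at bench level; the plate spans x -70 to +205, y -130 to +130, top at z 24. The bed to be cleared is x -70 to +75. A guide rail 14 mm wide, top at z 34, runs along y at x 88; its end blocks at y +-122 reach z 40. White scale strip at x 196.
- trough (a point): Middle of the floor of the open aluminium trough along the frame's front (-x) edge, below the bed: floor at height 4 mm, frame x -70 to -130, y -125 to +125; its lip and end walls are 26 mm high. Sweeping chips over the bed's edge towards frame -x drops them into it.
- gate: Upright white plate across the bed, 14 mm thick (y), 243 long (x), 40 high, axes as the frame's. Origin mid-thickness at frame x 0, underside, 26 mm above the bench; spans x -68 to +175, top at height 66. Slides along frame y only: sprung home at y +90, draws up to 120 mm towards -y against 3 to 6 N, springs back if let go; the lever does not lock it. A light pinch across y can slide along it.
- gate_tip (a point): Tip of the pointer at the tail end of the gate, on the gate's mid-thickness: 184 mm along +x from the gate's origin, height 38 mm.
- mark: Mark clip: fixed steel block 10 x 16 x 10 mm with an upright 5 mm pin (to 26 mm above its underside), on the scale strip just past the pointer's tip, 50 to 90 mm from the pointer's home towards frame -y. Axes as the frame's; origin under the middle of its -x face. The gate is at the mark when pointer tip and this origin have the same frame y (within 5 mm).
- lever (a joint): Cam lever's slide along frame +x, m: 0 fully open (next to the bed), 0.030 fully closed (end stop, away from the bed). Starts between 0 and 0.006, takes about 4 N to push and stays where left.
- lever_face (a point): Middle of the lever's face towards the bed, height 80 mm, at frame x 110 open, 140 closed. The lever is an aluminium cross bar 254 long (y), 14 thick (x), heights 70 to 93, bridging 4 mm over the gate's tail; legs at frame y +-122 with round black knobs to height 104. The sides of the fingers holding the gate can push it along +x.
- scraper: Scraper block standing on the bench to the frame's right (-y): white plastic foot 30 (x) x 120 (y) x 20 mm high, on it a wooden grip 24 mm thick (x), 74 mm long (y), from 18 to 62 mm above its underside. Origin at the centre of the underside, z up. 0.15 to 0.31 kg, the same both ways round.
- chip0: Chip of hardened plaster, off-white, lying on the bed: a flat many-sided disc 32 mm across, 10 mm thick, origin at the centre of its underside.
- chip1: Chip of hardened plaster, off-white, lying on the bed: a flat many-sided disc 32 mm across, 10 mm thick, origin at the centre of its underside.
- chip2: Chip of hardened plaster, off-white, lying on the bed: a flat many-sided disc 32 mm across, 10 mm thick, origin at the centre of its underside.
- beaker: Bystander, leave alone: 68 mm wide, 85 mm high glass beaker left of the frame. Origin under it, at its centre.
- tipbox: Bystander, leave alone: blue divided tip box 85 x 115 x 55 mm left of the frame. Origin under it, at its centre.
- jar: Bystander, leave alone: amber jar 60 mm wide, 75 mm high, at the right, beyond the scraper. Origin under it, at its centre.
- timer: Bystander, leave alone: flat white timer 60 x 75 x 22 mm, far right. Origin under it, at its centre.
- reagent: Bystander, leave alone: glass bottle 70 mm wide, 150 mm high, far left. Origin under it, at its centre.
- scoop: Bystander, leave alone: steel measuring spoon 170 mm long, far right. Origin under it (near its middle).
- dish: Bystander, leave alone: white dish 90 mm wide, 18 mm high, far left. Origin under it, at its centre.
There are look-alikes about, which are no part of the job. Leave any yellow look-alike of the scraper alone.

How it is judged:
By the outcome, as a careful person would: the job done as asked, in the order asked, and still so for the second after the job is handed in, while the arm keeps its last pose, push and grip.
It also fails if it takes over 72 s, if anything falls off the work surface, if the arm or the gripper's body presses on something with over 40 N, if the wrist force passes 120 N, or if a joint passes its speed limit or range.

## Working session

There is one attempt and no reset: what is moved stays moved. The work goes in short steps, Python scripts to look and compute and a shell command to move; the robot and the scene stay as the last step left them, time stands still between calls to the robot, and variables do not carry over. Pictures are saved under pics/ and viewed, about 8 in all and at most 12, crops included, and the job is handed in when it is done.

```bash
mkdir -p pics
python3 - <<'E'
from rig import bot, vision
import cv2,numpy as np
s=bot.read_state();print(s,bot.grip_depth)
for n in("scene","top"):
    im=vision.capture(n);cv2.imwrite(f"pics/{n}0.png",im[:,:,::-1]);i=vision.camera_info(n);print(n,{k:np.round(v,4).tolist() if not isinstance(v,(str,dict)) else v for k,v in i.items()})
print(vision.camera_info("wrist"))
E
```

```text
{'time_s': 0.0, 'joint_positions': array([-7.90993773e+01,  3.02799494e+01,  8.21553800e+01, -1.14194878e-04,
        6.76871319e+01, -1.02271943e+01]), 'qvel': array([ 0.09197304, -0.01296704, -0.01163331, -0.09192475,  0.03655896,
        0.04175731]), 'tau': array([-1.10894827e-03, -4.40048039e+01, -1.76588917e+01,  6.31923764e-02,
        5.83952630e-02, -1.65041406e-04]), 'position': array([ 0.22517191, -0.58226369,  0.22156665]), 'tcp_rot': array([[ 9.32778450e-01,  3.60449993e-01, -4.05996904e-04],
       [ 3.60450024e-01, -9.32776166e-01,  2.09843832e-03],
       [ 3.77677841e-04, -2.10371963e-03, -9.99997716e-01]]), 'force': array([ 0.0281387 ,  0.54828882, -0.50492238]), 'moment': array([ 0.01443612, -0.03726872,  0.02375685]), 'opening': 0.9991013630451263} -0.0187
scene {'intrinsics': [[477.8052, 0.0, 319.2404], [0.0, 477.8052, 233.5156], [0.0, 0.0, 1.0]], 'camera_from_world': [[-0.1612, 0.9869, -0.0097, 0.0496], [-0.782, -0.1217, 0.6113, 0.3437], [0.602, 0.1061, 0.7914, -1.6997], [0.0, 0.0, 0.0, 1.0]]}
top {'intrinsics': [[534.1603, 0.0, 314.5052], [0.0, 534.1603, 241.5755], [0.0, 0.0, 1.0]], 'camera_from_world': [[0.0296, -0.9992, 0.0265, -0.0105], [0.9974, 0.0312, 0.0654, -0.5121], [-0.0662, 0.0244, 0.9975, -1.2999], [0.0, 0.0, 0.0, 1.0]]}
{'intrinsics': array([[388.50128351,   0.        , 326.98760619],
       [  0.        , 388.50128351, 238.00541219],
       [  0.        ,   0.        ,   1.        ]]), 'mount': array([[ 6.38102361e-04,  9.61148119e-01,  2.76032400e-01,
         7.45225724e-02],
       [ 9.99999794e-01, -6.32998404e-04, -1.07585209e-04,
        -1.07312128e-03],
       [ 7.13227479e-05,  2.76032412e-01, -9.61148325e-01,
        -1.62637466e-01],
       [ 0.00000000e+00,  0.00000000e+00,  0.00000000e+00,
         1.00000000e+00]])}
```

View pics/top0.png

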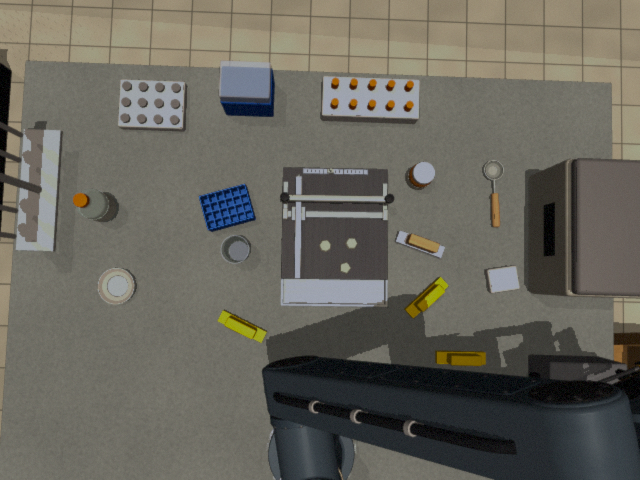

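View pics/scene0.png

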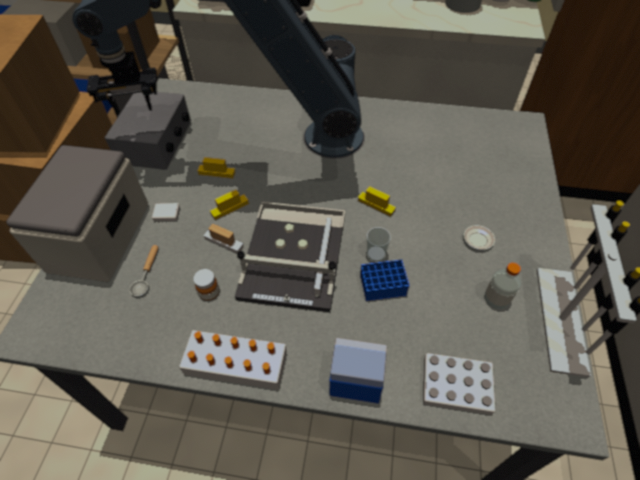

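Top view: the frame is at about (335,235) and the chips at (325,245), (351,243) and (345,268). Scraper candidates are the white foot with wooden grip at (420,244) and the yellow ones at (428,297), (461,358) and (242,326). I choose (420,244) and check it in a close crop.

```bash
cat > h.py <<'E'
import numpy as np,cv2
from rig import bot,vision
def cam(n,s=None):
    i=vision.camera_info(n)
    if n=="wrist":
        T=np.eye(4);T[:3,:3]=s["tcp_rot"];T[:3,3]=s["position"];return i["intrinsics"],np.linalg.inv(T@i["mount"])
    return i["intrinsics"],i["camera_from_world"]
def ray(c,p,z):
    K,M=c;u,v=p
    d=np.array([(u-K[0,2])/K[0,0],-(v-K[1,2])/K[1,1],-1.])
    R=M[:3,:3];o=-R.T@M[:3,3];d=R.T@d
    return o+d*(z-o[2])/d[2]
def proj(c,P):
    K,M=c;q=M[:3,:3]@np.asarray(P)+M[:3,3]
    return K[0,0]*q[0]/-q[2]+K[0,2],K[1,1]*q[1]/q[2]+K[1,2]
E
python3 - <<'E'
from h import *
im=cv2.imread("pics/top0.png")
c=im[155:310,270:450];cv2.imwrite("pics/c1.png",cv2.resize(c,None,fx=4.4,fy=3.87 and 4.4*600/682 if 0 else 4.4/1.17*1.0,interpolation=cv2.INTER_CUBIC) if 0 else cv2.resize(c,None,fx=3.8,fy=3.8,interpolation=cv2.INTER_CUBIC))
E
```

```text
(no output)
```

View pics/c1.png

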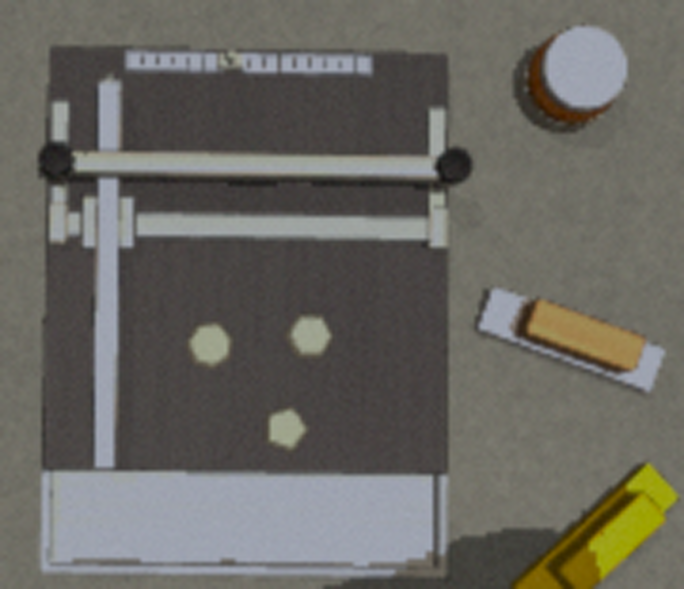

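The crop confirms the scraper (white foot, wooden grip) at crop (571,338). The chips are at crop (210,344), (311,336) and (286,428), the mark clip at (229,60) on the scale, and the gate at x≈106.

```bash
cat >> h.py <<'E'
C=cam("top")
def cr(U,V,z): return ray(C,((U+.5)/3.8-.5+270,(V+.5)/3.8-.5+155),z)
E
python3 - <<'E'
from h import *
px=[(50,47),(447,54),(447,472),(43,472)];F=np.array([[205,130],[205,-130],[-70,-130],[-70,130]])/1e3
W=np.array([cr(*p,.024)[:2] for p in px])
a=F-F.mean(0);b=W-W.mean(0)
z=((a[:,0]-1j*a[:,1])@(b[:,0]+1j*b[:,1]));th=np.angle(z)
R=np.array([[np.cos(th),-np.sin(th)],[np.sin(th),np.cos(th)]])
o=W.mean(0)-R@F.mean(0);print("frame",o,np.degrees(th),"res",W-(F@R.T+o))
f=lambda p:np.round(R.T@(p[:2]-o)*1e3,1)
for n,p,h in[("chip0",(210,344),.034),("chip1",(311,336),.034),("chip2",(286,428),.034),("mark",(229,60),.045),("gate far",(110,82),.066),("gate near",(105,466),.066),("leverL",(57,160),.104),("leverR",(454,165),.104),("lever bar",(265,165),.093)]:
    w=cr(*p,h);print(n,w,f(w))
S=np.array([cr(*p,.02)[:2] for p in[(491,288),(665,350),(648,391),(478,330)]])
print("scraper",S.mean(0),np.linalg.norm(S[1]-S[0]),np.linalg.norm(S[2]-S[1]),[np.degrees(np.arctan2(*(x)[::-1])) for x in(S[0]-S[1],S[3]-S[2])],f(S.mean(0)))
G=np.array([cr(*p,.062)[:2] for p in[(540,299),(645,334),(633,372),(528,337)]]);print("grip",G.mean(0),np.linalg.norm(G[1]-G[0]),np.linalg.norm(G[2]-G[1]))
E
```

```text
frame [ 0.49156876 -0.04450631] 1.2037572704960322 res [[ 4.41137237e-05 -7.25677388e-04]
 [-9.58600636e-04  1.30866460e-04]
 [ 1.55865294e-03  2.85563059e-04]
 [-6.44166024e-04  3.09247869e-04]]
chip0 [ 0.50312762 -0.02005176  0.034     ] [12.1 24.2]
chip1 [ 0.51028382 -0.08470692  0.034     ] [ 17.9 -40.6]
chip2 [ 0.45087576 -0.07017463  0.034     ] [-41.2 -24.8]
mark [ 0.68511027 -0.02658642  0.045     ] [193.9  13.9]
gate far [0.66426169 0.04896332 0.066     ] [174.6  89.8]
gate near [0.42327823 0.04446742 0.066     ] [-66.4  90.4]
leverL [0.60805876 0.07929963 0.104     ] [119.1 121.3]
leverR [ 0.61311451 -0.16305508  0.104     ] [ 119.  -121.1]
lever bar [ 0.61089153 -0.04816955  0.093     ] [119.2  -6.2]
scraper [ 0.51405412 -0.25516247] 0.12030004005980711 0.029098718167275942 [np.float64(72.15113493819476), np.float64(72.01960327445758)] [  18.1 -211.1]
grip [ 0.51419761 -0.25586943] 0.06981296049079128 0.02527007522761609
```

Measurements agree with the given sizes: frame origin (0.4916,-0.0445) at yaw 1.2°, scraper at (0.514,-0.255) with its long axis at 72°. Next I go above the scraper.

```bash
python3 -m jog '[[[119,-169,0],[0,0,-30],0],[[119,-169,0],[0,0,-30],0],[[119,-169,0],[0,0,-30],0],[[119,-169,0],[0,0,-30],0],[[119,-169,0],[0,0,-30],0],[[388,-202,60],[0,0,-51],0],[[388,-202,60],[0,0,-51],0],[[388,-202,60],[0,0,-51],0],[[388,-202,60],[0,0,-51],0],[[388,-202,60],[0,0,-51],0],[[388,-202,60],[0,0,-51],0],[[388,-202,60],[0,0,-51],0]]'
python3 - <<'E'
from h import *
s=bot.read_state();im=vision.capture("wrist");cv2.imwrite("pics/w1.png",im[:,:,::-1]);c=cam("wrist",s)
print(s["position"],s["tcp_rot"][:,1],s["time_s"],s["joint_positions"])
hsv=cv2.cvtColor(im,cv2.COLOR_RGB2HSV)
m=cv2.inRange(hsv,(8,70,60),(22,220,255))
cs,_=cv2.findContours(m,0,2)
for k in sorted(cs,key=cv2.contourArea)[-3:]:
    r=cv2.minAreaRect(k);B=np.array([ray(c,p,.062)[:2] for p in cv2.boxPoints(r)]);print(cv2.contourArea(k),r[0],B.mean(0),np.linalg.norm(B[1]-B[0]),np.linalg.norm(B[2]-B[1]),np.degrees(np.arctan2(*(B[1]-B[0])[::-1])))
E
```

```text
time_s: 1.1
position: [0.5169, -0.2523, 0.1614]
tcp_rot: [[0.305, 0.952, 0.0], [0.952, -0.305, 0.001], [0.001, -0.0, -1.0]]
force: [0.1, -0.3, 0.5]
opening: 1.002
[ 0.51693056 -0.25225413  0.16140088] [ 9.52333799e-01 -3.05057868e-01 -1.80015836e-04] 1.1 [-3.71649581e+01  3.08668702e+01  9.27885090e+01  5.91718338e-02
  5.63729240e+01 -1.94360880e+01]
2674.0 (159.681396484375, 277.2470397949219) [ 0.39157375 -0.24302222] 0.03620571869213371 0.060987144570397805 41.24692246862333
3355.0 (325.0, 236.0) [ 0.5143416  -0.25079505] 0.02292929482173627 0.07723381538634425 -17.713979232624936
6434.0 (466.5, 395.0) [ 0.58150283 -0.40822083] 0.2699520734367415 0.028601733574973316 -17.66723348263775
```

View pics/w1.png

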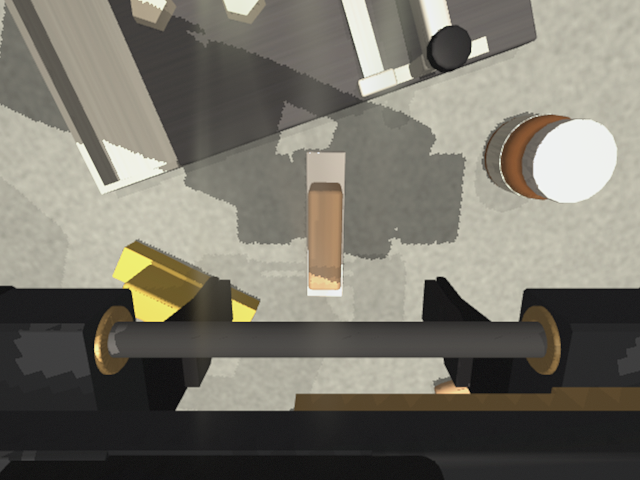

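The wrist view shows the scraper under the tool at (325,225), aligned with the jaws; the jar is clear at right and the yellow block clear at left (190,290). Descend and grip.

```bash
python3 -m jog '[[[0,0,30],[0,0,0],0.3],[[0,0,60],[0,0,0],0.3],[[0,0,90],[0,0,0],0.3],[[0,0,115],[0,0,0],0.3],[[0,0,130],[0,0,0],0.3],[[0,0,135],[0,0,0],0.3],[[0,0,135],[0,0,0],1],[[0,0,135],[0,0,0],1],[[0,0,135],[0,0,0],1],[[0,0,135],[0,0,0],1],[[0,0,135],[0,0,0],1],[[0,0,135],[0,0,0],1]]'
```

```text
time_s: 2.15
position: [0.5149, -0.255, 0.0285]
tcp_rot: [[0.307, 0.952, 0.001], [0.952, -0.307, -0.001], [-0.001, 0.002, -1.0]]
force: [-1.1, 0.2, 0.1]
opening: 0.334
```

```bash
python3 -m jog '[[[0,0,0],[0,0,0],1],[[0,0,0],[0,0,0],1],[[0,0,-30],[0,0,0],1],[[0,0,-60],[0,0,0],1],[[35,-5,-60],[0,0,-4],1],[[70,-10,-60],[0,0,-8],1],[[105,-15,-60],[0,0,-12],1],[[140,-20,-60],[0,0,-16],1],[[175,-26,-60],[0,0,-19],1],[[204,-30,-60],[0,0,-19],1],[[204,-30,-60],[0,0,-19],1],[[204,-30,-60],[0,0,-19],1]]'
python3 - <<'E'
from h import *
s=bot.read_state();im=vision.capture("wrist");cv2.imwrite("pics/w2.png",im[:,:,::-1])
s=bot.read_state();print(s["position"],s["tcp_rot"],s["force"],s["opening"])
E
```

```text
time_s: 3.15
position: [0.5481, -0.0495, 0.0872]
tcp_rot: [[-0.023, 1.0, -0.001], [1.0, 0.023, 0.0], [0.0, -0.001, -1.0]]
force: [0.7, 0.2, -2.1]
opening: 0.276
[ 0.54833297 -0.05085892  0.08732589] [[-2.15304621e-02  9.99768107e-01 -4.14880529e-04]
 [ 9.99768145e-01  2.15303307e-02 -3.18505711e-04]
 [-3.09499336e-04 -4.21641912e-04 -9.99999863e-01]] [ 0.62451176 -0.06516075 -2.71123633] 0.27659958618604497
```

View pics/w2.png

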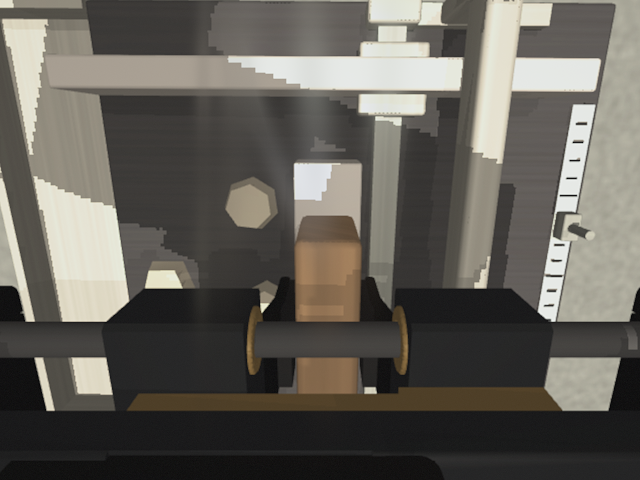

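The wrist view shows the scraper held squarely, its foot end at (328,165), with the chips on its −x side and the mark clip at (566,228). Lower it and sweep.

```bash
python3 -m jog '[[[0,0,20],[0,0,0],1],[[0,0,32],[0,0,0],1],[[0,0,34],[0,0,0],1],[[0,0,34],[0,0,0],1]]'; python3 -m jog '[[[0,-10,0],[0,0,0],1],[[0,-20,0],[0,0,0],1],[[0,-30,0],[0,0,0],1],[[0,-40,0],[0,0,0],1],[[0,-50,0],[0,0,0],1],[[0,-60,0],[0,0,0],1],[[0,-70,0],[0,0,0],1],[[0,-80,0],[0,0,0],1],[[0,-88,0],[0,0,0],1],[[0,-96,0],[0,0,0],1],[[0,-104,0],[0,0,0],1],[[0,-104,0],[0,0,0],1]]'
python3 -m jog '[[[0,-6,0],[0,0,0],1],[[0,-12,0],[0,0,0],1],[[0,-18,0],[0,0,0],1],[[0,-22,0],[0,0,0],1],[[0,-24,0],[0,0,0],1],[[0,-24,0],[0,0,0],1]]'
python3 - <<'E'
from h import *
im=vision.capture("wrist");cv2.imwrite("pics/w3.png",im[:,:,::-1]);cv2.imwrite("pics/s3.png",vision.capture("scene")[:,:,::-1])
E
```

```text
time_s: 3.53
position: [0.548, -0.0526, 0.053]
tcp_rot: [[-0.018, 1.0, -0.001], [1.0, 0.018, 0.0], [0.0, -0.001, -1.0]]
force: [-0.0, 0.4, -1.5]
opening: 0.275
time_s: 4.53
position: [0.4413, -0.0526, 0.0534]
tcp_rot: [[-0.02, 1.0, -0.005], [1.0, 0.02, 0.002], [0.002, -0.005, -1.0]]
force: [-0.8, 0.5, -2.2]
opening: 0.272
time_s: 5.03
position: [0.4196, -0.0536, 0.0535]
tcp_rot: [[-0.02, 1.0, -0.001], [1.0, 0.02, 0.0], [0.001, -0.001, -1.0]]
force: [0.3, 0.3, -2.1]
opening: 0.271
```

View pics/w3.png

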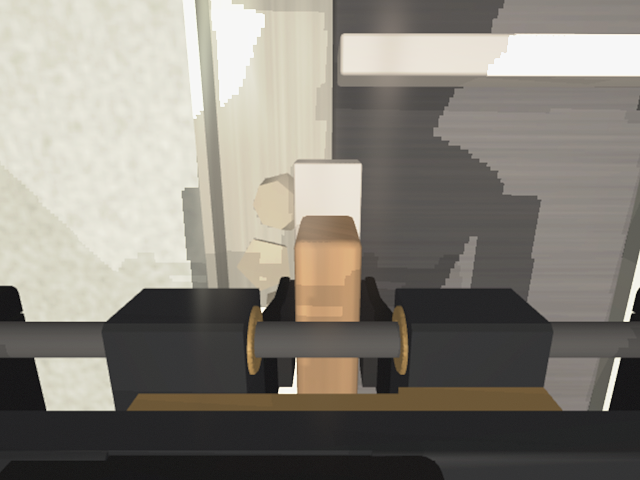

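Two chips show in the trough at (275,200) and (265,262). Lift, carry the scraper back to its spot, and check for the third.

```bash
python3 -m jog '[[[0,0,-20],[0,0,0],1],[[0,0,-40],[0,0,0],1],[[-30,15,-40],[0,0,0],1],[[-65,30,-40],[0,0,0],1],[[-100,45,-40],[0,0,0],1],[[-135,60,-40],[0,0,0],1],[[-170,75,-40],[0,0,0],1],[[-203,90,-40],[0,0,0],1],[[-203,90,-40],[0,0,0],1],[[-203,90,-40],[0,0,0],1]]'
python3 - <<'E'
from h import *
im=vision.capture("top");cv2.imwrite("pics/t4.png",cv2.resize(im[155:310,270:450,::-1],None,fx=3.8,fy=3.8,interpolation=cv2.INTER_CUBIC))
E
python3 -m jog '[[[0,0,25],[0,0,0],1],[[0,0,45],[0,0,0],1],[[0,0,56],[0,0,0],1],[[0,0,61],[0,0,0],1],[[0,0,64],[0,0,0],1],[[0,0,65],[0,0,0],1],[[0,0,65],[0,0,0],1]]'
```

```text
time_s: 5.97
position: [0.5156, -0.2574, 0.0934]
tcp_rot: [[-0.017, 1.0, 0.002], [1.0, 0.017, -0.001], [-0.001, 0.002, -1.0]]
force: [-0.0, 1.1, -1.7]
opening: 0.273
time_s: 6.6
position: [0.5148, -0.255, 0.029]
tcp_rot: [[-0.02, 1.0, 0.001], [1.0, 0.02, -0.0], [-0.001, 0.001, -1.0]]
force: [1.0, -0.4, -1.6]
opening: 0.273
```

View pics/t4.png

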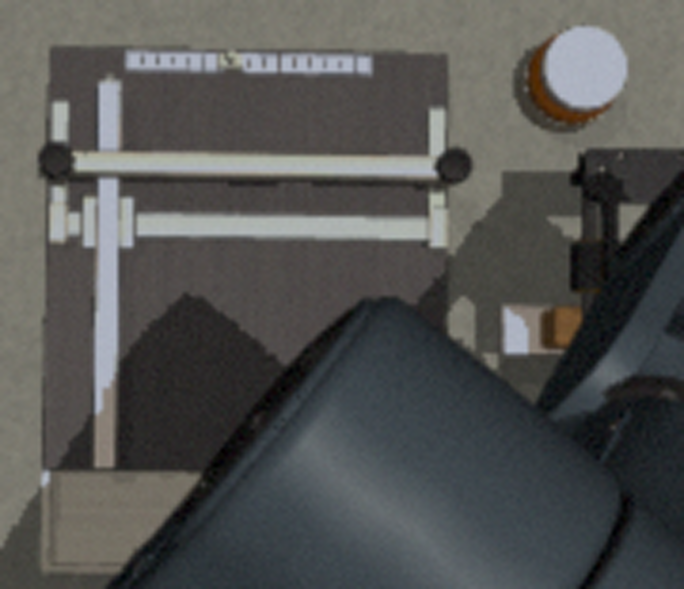

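The bed is clear where visible; the arm hides the rest. Force still shows the scraper's weight, so I lower slightly until contact and release.

```bash
python3 -m jog '[[[0,0,1],[0,0,0],1],[[0,0,1],[0,0,0],1],[[0,0,1],[0,0,0],1]]';python3 -m jog '[[[0,0,0.8],[0,0,0],1],[[0,0,0.8],[0,0,0],1],[[0,0,0.8],[0,0,0],1]]'
```

```text
time_s: 6.85
position: [0.5148, -0.2553, 0.0282]
tcp_rot: [[-0.02, 1.0, 0.001], [1.0, 0.02, -0.001], [-0.001, 0.001, -1.0]]
force: [0.4, 0.1, -0.5]
opening: 0.271
time_s: 7.1
position: [0.5149, -0.2553, 0.0282]
tcp_rot: [[-0.02, 1.0, 0.001], [1.0, 0.02, -0.001], [-0.001, 0.001, -1.0]]
force: [-0.5, 1.4, 5.5]
opening: 0.268
```

```bash
python3 -m jog '[[[0,0,0],[0,0,0],0.5],[[0,0,0],[0,0,0],0.5],[[0,0,0],[0,0,0],0.5],[[0,0,-30],[0,0,0],0.5],[[0,0,-65],[0,0,0],0.5],[[0,0,-100],[0,0,0],0.5],[[0,0,-140],[0,0,0],0.5],[[20,0,-150],[0,0,7],0.5],[[55,5,-150],[0,0,14],0.5],[[90,10,-150],[0,0,21],0.5],[[125,15,-150],[0,0,28],0.5],[[160,20,-150],[0,0,35],0.5]]'
```

```text
time_s: 8.1
position: [0.5311, -0.094, 0.177]
tcp_rot: [[0.561, 0.828, 0.0], [0.828, -0.561, 0.0], [0.0, 0.0, -1.0]]
force: [1.4, 0.2, -0.6]
opening: 0.501
```

```bash
python3 -m jog '[[[32,-16,0],[0,0,7],0.5],[[64,-32,0],[0,0,14],0.5],[[96,-48,0],[0,0,21],0.5],[[128,-64,0],[0,0,28],0.5],[[128,-64,0],[0,0,35],0.5],[[128,-64,0],[0,0,42],0.5],[[128,-64,0],[0,0,49],0.5],[[128,-64,0],[0,0,55],0.5],[[128,-64,0],[0,0,55],0.5],[[128,-64,0],[0,0,55],0.5]]'
python3 - <<'E'
from h import *
s=bot.read_state();im=vision.capture("wrist");cv2.imwrite("pics/w5.png",im[:,:,::-1])
print(repr(s["position"]),repr(s["tcp_rot"]),s["joint_positions"])
np.savez("w5.npz",p=s["position"],R=s["tcp_rot"])
E
```

```text
time_s: 8.93
position: [0.549, 0.0467, 0.1766]
tcp_rot: [[1.0, 0.025, -0.0], [0.025, -1.0, 0.0], [-0.0, -0.0, -1.0]]
force: [-0.1, -0.6, 0.1]
opening: 0.497
array([0.54897422, 0.04669823, 0.17661889]) array([[ 9.99681436e-01,  2.52374629e-02, -3.12548228e-04],
       [ 2.52374827e-02, -9.99681482e-01,  5.96652795e-05],
       [-3.10942876e-04, -6.75342028e-05, -9.99999949e-01]]) [-6.76139418e+00  2.79994794e+01  9.54906830e+01  1.54219712e-03
  5.65280232e+01  8.17916008e+01]
```

View pics/w5.png

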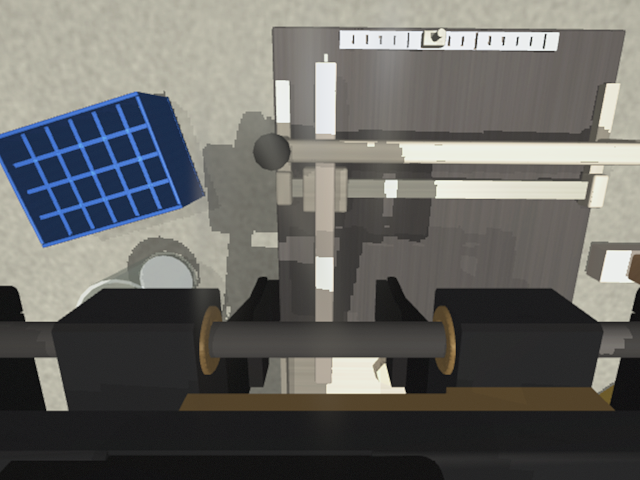

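Mark clip at (434,38), pointer tip at (325,55), carriage block (303–347,166–212), lever bar row ~152. The scraper is standing upright at right (625,265). I zoom into the mark and carriage.

Run:
```python
from h import *
im=cv2.imread("pics/w5.png")
a=cv2.resize(im[20:70,310:450],None,fx=5.5,fy=5.5,interpolation=cv2.INTER_CUBIC)
b=cv2.resize(im[158:218,290:430],None,fx=5.5,fy=5.5,interpolation=cv2.INTER_CUBIC)
cv2.imwrite("pics/z5.png",np.vstack([a,b])[:600]);print(a.shape)
```

```text
(275, 770, 3)
```

View pics/z5.png

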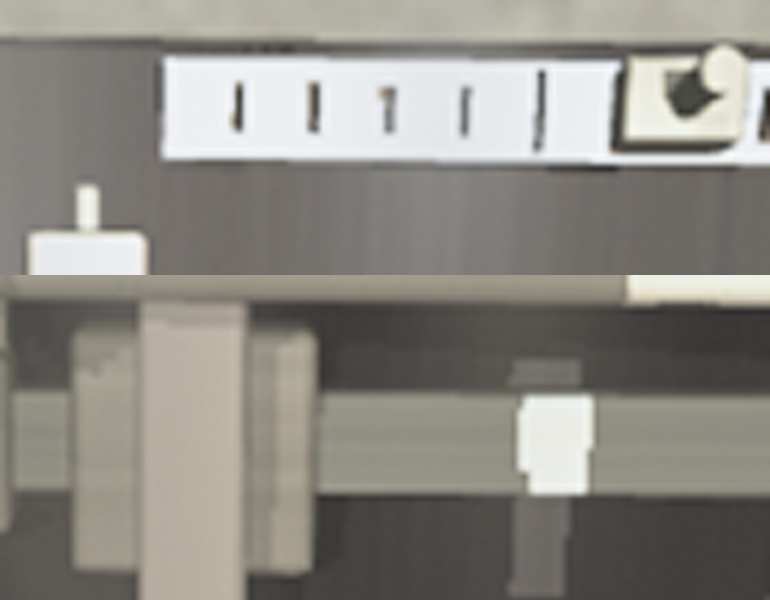

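```bash
cat >> h.py <<'E'
th=np.radians(1.204);R2=np.array([[np.cos(th),-np.sin(th)],[np.sin(th),np.cos(th)]]);o2=np.array([.49157,-.04451])
fr=lambda p:np.round(R2.T@(np.asarray(p)[:2]-o2)*1e3,1)
wd=lambda x,y:R2@np.array([x,y])/1e3+o2
E
python3 - <<'E'
from h import *
d=np.load("w5.npz");W=cam("wrist",{"position":d["p"],"tcp_rot":d["R"]})
for n,u,z in[("mark",(434.2,45.5),.035),("markface-left",(423.4,45.8),.035),("tip",(326.2,54),.038),("gateL",(315.3,62),.066),("gateR",(336.7,62),.066)]:print(n,fr(ray(W,u,z)))
for a,b in[((347.3,211.6),(133,247)),((347.8,168.4),(133,197)),((303.6,211.6),(83,247)),((303.6,168.4),(83,197))]:
    h=min(np.arange(.02,.09,.001),key=lambda z:np.linalg.norm(ray(W,a,z)[:2]-cr(*b,z)[:2]));print(h,fr(ray(W,a,h)),fr(cr(*b,h)))
# pin/corners of the mark in top view
print(fr(cr(229,60,.04)),"lever face edge",fr(ray(W,(434,164),.08)))
E
```

```text
mark [189.3  14.7]
markface-left [189.1  22.4]
tip [182.9  91.7]
gateL [173.5  98.7]
gateR [173.6  84.9]
0.05200000000000003 [71.8 75.3] [72.  74.2]
0.05000000000000003 [103.8  75.5] [104.1  74.5]
0.05300000000000003 [ 71.9 108.2] [ 71.5 105.8]
0.05100000000000003 [103.8 108. ] [103.6 106.2]
[194.9  13.6] lever face edge [110.1  20.4]
```

Carriage top is at about 51 mm, so the fingertips must stay above about 54 while pinching the gate (top 66). Mark y is about 13.3 mm (wrist 13.0 relative to the tip, top view 13.6), so the draw is about 77 mm. Descend at frame x 96.

```bash
python3 -m jog '[[[20,0,0],[0,0,0.2],0.65],[[37,0,20],[0,0,0.2],0.65],[[37,0,50],[0,0,0.2],0.65],[[37,0,80],[0,0,0.2],0.65],[[37,0,100],[0,0,0.2],0.65],[[37,0,110],[0,0,0.2],0.65],[[37,0,115],[0,0,0.2],0.65],[[37,0,118],[0,0,0.2],0.65],[[37,0,120],[0,0,0.2],0.65],[[37,0,120],[0,0,0.2],0.65]]'
```

```text
time_s: 9.82
position: [0.5869, 0.0473, 0.0576]
tcp_rot: [[1.0, 0.019, 0.002], [0.019, -1.0, -0.0], [0.002, 0.0, -1.0]]
force: [-0.1, -0.0, 0.2]
opening: 0.35
```

```bash
python3 -m jog '[[[0,0,2],[0,0,0],0.65],[[0,0,2],[0,0,0],0.65],[[0,0,2],[0,0,0],0.75],[[0,0,2],[0,0,0],0.8],[[0,0,2],[0,0,0],0.85],[[0,0,2],[0,0,0],0.9],[[0,0,2],[0,0,0],0.9],[[0,0,2],[0,0,0],0.9],[[0,0,2],[0,0,0],0.9],[[0,0,2],[0,0,0],0.9]]'
```

```text
time_s: 10.65
position: [0.5862, 0.0478, 0.055]
tcp_rot: [[1.0, 0.019, 0.0], [0.019, -1.0, 0.0], [0.0, -0.0, -1.0]]
force: [0.3, 3.0, 3.2]
opening: 0.157
```

```bash
python3 -m jog '[[[0,8,0],[0,0,0],1],[[0,16,0],[0,0,0],1],[[0,24,0],[0,0,0],1],[[0,32,0],[0,0,0],1],[[0,40,0],[0,0,0],1],[[0,48,0],[0,0,0],1],[[0,56,0],[0,0,0],1],[[0,64,0],[0,0,0],1],[[0,71,0],[0,0,0],1],[[0,77,0],[0,0,0],1],[[0,77,0],[0,0,0],1],[[0,77,0],[0,0,0],1]]'
python3 - <<'E'
from h import *
s=bot.read_state();im=vision.capture("wrist")
print(s["position"],s["force"],s["opening"],fr(s["position"]))
np.savez("w6.npz",p=s["position"],R=s["tcp_rot"])
cv2.imwrite("pics/w6.png",cv2.resize(im[0:240,220:420,::-1],None,fx=2.5,fy=2.5,interpolation=cv2.INTER_CUBIC))
E
```

```text
time_s: 11.65
position: [0.5875, -0.0306, 0.055]
tcp_rot: [[1.0, 0.017, 0.0], [0.017, -1.0, 0.0], [0.0, -0.0, -1.0]]
force: [-0.7, 4.6, 4.7]
opening: 0.155
[ 0.58754348 -0.03063193  0.05498429] [-0.68401257  4.61080199  4.677808  ] 0.15460995275260758 [96.2 11.9]
```

View pics/w6.png

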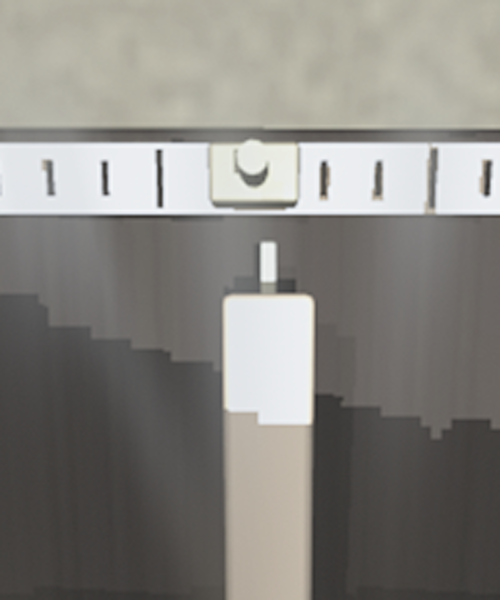

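The pointer (zoom x 268) lies right of the mark clip's middle (254), so about 2.6 mm overdrawn. I correct by −2.5 mm, then slide along the gate to push the lever.

```bash
python3 -m jog '[[[0,-1.5,0],[0,0,0],1],[[0,-2.5,0],[0,0,0],1],[[0,-2.5,0],[0,0,0],0.9]]'; python3 -m jog '[[[3,0,0],[0,0,0],0.9],[[6,0,0],[0,0,0],0.9],[[9,0,0],[0,0,0],0.9],[[12,0,0],[0,0,0],0.9],[[15,0,0],[0,0,0],0.9],[[15,0,0],[0,0,0],0.9]]'
```

```text
time_s: 11.95
position: [0.5875, -0.0275, 0.055]
tcp_rot: [[1.0, 0.018, 0.0], [0.018, -1.0, 0.0], [0.0, -0.0, -1.0]]
force: [0.2, 5.1, 5.3]
opening: 0.159
time_s: 12.45
position: [0.5881, -0.0251, 0.0544]
tcp_rot: [[0.999, 0.02, -0.032], [0.02, -1.0, 0.005], [-0.032, -0.005, -0.999]]
force: [-22.3, 3.9, 24.2]
opening: 0.154
```

Stuck: pinch friction, with the tips probably touching the carriage (upward force). I back off, raise 1.5 mm, and loosen to a snug cage so the spring holds the gate on the finger.

```bash
python3 -m jog '[[[-8,0,0],[0,0,0],0.9],[[-15,0,0],[0,0,0],0.9],[[-15,0,0],[0,0,0],0.9],[[-15,0,-1.5],[0,0,0],0.83],[[-15,0,-1.5],[0,0,0],0.83],[[-15,0,-1.5],[0,0,0],0.83],[[-15,0,-1.5],[0,0,0],0.83]]'; python3 -m jog '[[[2,0,0],[0,0,0],0.83],[[4,0,0],[0,0,0],0.83],[[6,0,0],[0,0,0],0.83],[[6,0,0],[0,0,0],0.83]]'
```

```text
time_s: 13.03
position: [0.5873, -0.0273, 0.0558]
tcp_rot: [[1.0, 0.018, -0.001], [0.018, -1.0, 0.0], [-0.001, -0.0, -1.0]]
force: [1.5, 4.0, -1.2]
opening: 0.17
time_s: 13.37
position: [0.591, -0.0264, 0.0555]
tcp_rot: [[1.0, 0.019, -0.006], [0.019, -1.0, 0.001], [-0.006, -0.001, -1.0]]
force: [-1.7, 3.7, 0.6]
opening: 0.173
```

```bash
python3 -m jog '[[[2,0,0],[0,0,0],0.83],[[4,0,0],[0,0,0],0.83],[[6,0,0],[0,0,0],0.83],[[8,0,0],[0,0,0],0.83],[[10,0,0],[0,0,0],0.83],[[10,0,0],[0,0,0],0.83]]'
```

```text
time_s: 13.87
position: [0.5987, -0.0261, 0.0553]
tcp_rot: [[1.0, 0.019, -0.011], [0.019, -1.0, 0.002], [-0.011, -0.002, -1.0]]
force: [-7.1, 3.2, 3.2]
opening: 0.171
```

```bash
python3 -m jog '[[[0,2,0],[0,0,0],0.83],[[3,2,0],[0,0,0],0.83],[[6,2,0],[0,0,0],0.83],[[9,2,0],[0,0,0],0.83],[[12,2,0],[0,0,0],0.83],[[15,2,0],[0,0,0],0.83],[[15,2,0],[0,0,0],0.83],[[15,2,0],[0,0,0],0.83]]'
```

```text
time_s: 14.53
position: [0.6134, -0.0271, 0.0552]
tcp_rot: [[1.0, 0.019, -0.012], [0.019, -1.0, 0.002], [-0.012, -0.003, -1.0]]
force: [-6.5, 5.1, 3.0]
opening: 0.169
```

Run:
```python
from h import *
s=bot.read_state();print(fr(s["position"]),s["force"],s["position"])
```

```text
[122.2  14.8] [-6.4796376   5.07175913  3.03363481] [ 0.61338268 -0.02714976  0.05515276]
```

```bash
python3 -m jog '[[[2,0.5,0],[0,0,0],0.83],[[4,0.5,0],[0,0,0],0.83],[[6,0.5,0],[0,0,0],0.83],[[8,0.5,0],[0,0,0],0.83],[[8,0.5,0],[0,0,0],0.83]]'; python3 -m jog '[[[2,0,0],[0,0,0],0.83],[[4,0,0],[0,0,0],0.83],[[6,0,0],[0,0,0],0.83],[[6,0,0],[0,0,0],0.83],[[6,0,0],[0,0,0],0.83]]'
python3 - <<'E'
from h import *
s=bot.read_state();print(fr(s["position"]),s["force"],s["position"])
im=vision.capture("wrist")
cv2.imwrite("pics/w7.png",cv2.resize(im[0:330,100:540,::-1],None,fx=1.8,fy=1.8,interpolation=cv2.INTER_CUBIC))
E
```

```text
time_s: 14.95
position: [0.6199, -0.0271, 0.055]
tcp_rot: [[1.0, 0.019, -0.015], [0.019, -1.0, 0.003], [-0.015, -0.003, -1.0]]
force: [-8.8, 5.4, 4.5]
opening: 0.169
time_s: 15.37
position: [0.6197, -0.027, 0.055]
tcp_rot: [[0.999, 0.02, -0.028], [0.02, -1.0, 0.003], [-0.028, -0.004, -1.0]]
force: [-21.1, 2.9, 12.9]
opening: 0.175
[128.5  14.8] [-21.10663503   2.88417989  12.85590773] [ 0.61969541 -0.02702848  0.05496998]
```

View pics/w7.png

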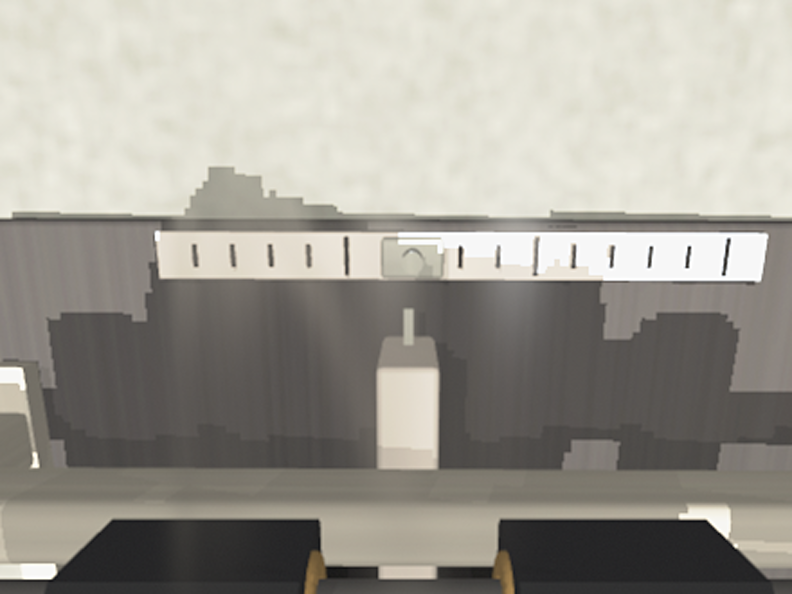

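Pointer x 408 against clip middle 412: about 1.2 mm off, good. The lever seems stalled at its stop, so I verify its position from two cameras.

Run:
```python
from h import *
s=bot.read_state();W=cam("wrist",s)
for u,v in[(200,470),(600,470)]:print("bar far top edge (154 if closed)",fr(ray(W,(u/1.8+100,v/1.8),.093)),"z.088",fr(ray(W,(u/1.8+100,v/1.8),.088)))
for u,v in [(412,280)]:print("mark bottom-face edge",fr(ray(W,(u/1.8+100,v/1.8),.03)))
print("tip",fr(ray(W,(408/1.8+100,309/1.8),.038)))
im=vision.capture("top");c=im[155:310,270:450,::-1]
cv2.imwrite("pics/t7.png",cv2.resize(c,None,fx=3.8,fy=3.8,interpolation=cv2.INTER_CUBIC))
```

```text
bar far top edge (154 if closed) [160.1  54.4] z.088 [158.1  56. ]
bar far top edge (154 if closed) [160.1 -20.5] z.088 [158.2 -22. ]
mark bottom-face edge [188.8  14.6]
tip [182.4  15.6]
```

View pics/t7.png

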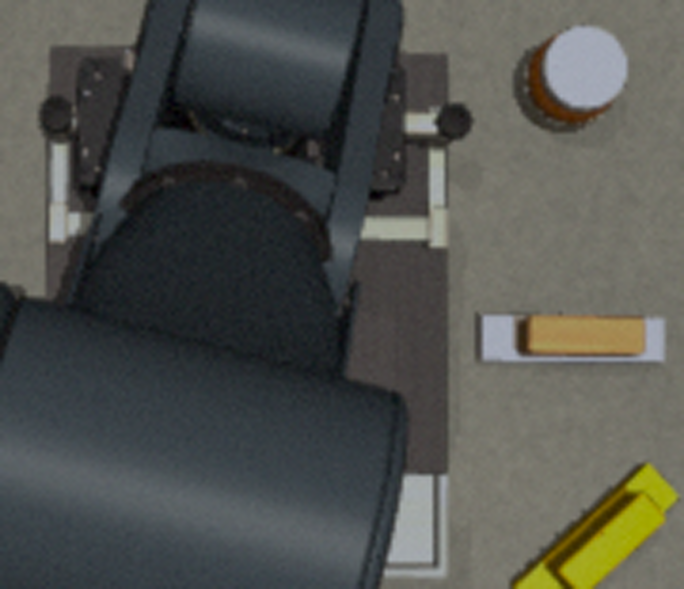

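The knobs moved from crop (57,160)/(454,165) to (57,115)/(454,121), and the scraper stands upright at (571,337). That was the last picture, so I push the lever a bit more and check lever and chips numerically.

```bash
python3 -m jog '[[[2,0.5,0],[0,0,0],0.83],[[3,1,0],[0,0,0],0.83],[[3,1,0],[0,0,0],0.83],[[3,1,0],[0,0,0],0.83]]'
python3 - <<'E'
from h import *
s=bot.read_state();print(fr(s["position"]),s["force"])
t=vision.capture("top")
import os
for nm,g in[("before",cv2.imread("pics/top0.png")),("now",t[:,:,::-1])]:
    m=(g.max(2)<45).astype(np.uint8)
    for x0,x1,y0,y1 in[(281,290,178,215),(385,396,178,215)]:
        ys,xs=np.nonzero(m[y0:y1,x0:x1]); 
        p=(np.median(xs)+x0,np.median(ys)+y0);print(nm,len(xs),p,fr(ray(C,p,.1)))
S=cam("scene");im=vision.capture("scene");old=cv2.imread("pics/scene0.png")
def rep(g,zz,x0,x1,y0,y1,n):
    H,_=cv2.findHomography(np.float32([proj(S,[*wd(x,y),zz]) for x,y in[(x0,y0),(x1,y0),(x1,y1),(x0,y1)]]),np.float32([[0,0],[x1-x0,0],[x1-x0,y1-y0],[0,y1-y0]]))
    w=cv2.warpPerspective(g,H,(x1-x0,y1-y0));v=cv2.cvtColor(w,cv2.COLOR_BGR2GRAY)
    hs=cv2.cvtColor(w,cv2.COLOR_BGR2HSV)
    k,l,st,ce=cv2.connectedComponentsWithStats((v>110).astype(np.uint8)) if n=="bed" else cv2.connectedComponentsWithStats(((hs[...,0]>18)&(hs[...,0]<38)&(hs[...,1]>25)).astype(np.uint8))
    print(n,[(int(a[4]),np.round(b+[x0,y0]).tolist()) for a,b in zip(st[1:],ce[1:]) if a[4]>80],"median HSV",np.median(hs.reshape(-1,3),0))
for g,n in((old,"old"),(im[:,:,::-1].copy(),"now")):
    print(n);rep(g,.03,-66,75,-125,125,"bed");rep(g,.012,-128,-72,-120,120,"trough")
cv2.imwrite("pics/s8.png",im[:,:,::-1])
E
```

```text
time_s: 15.8
position: [0.6196, -0.027, 0.055]
tcp_rot: [[0.999, 0.02, -0.035], [0.02, -1.0, 0.005], [-0.035, -0.006, -0.999]]
force: [-26.1, 3.4, 17.6]
opening: 0.171
[128.3  14.8] [-26.13919919   3.37170615  17.5839787 ]
before 58 (np.float64(284.0), np.float64(197.0)) [119.  122.9]
before 49 (np.float64(389.0), np.float64(198.0)) [ 119.7 -121.5]
now 64 (np.float64(285.0), np.float64(186.0)) [144.8 120.9]
now 48 (np.float64(389.0), np.float64(186.0)) [ 148.  -121.5]
old
bed [(4060, [10.0, 51.0]), (571, [16.0, -38.0]), (513, [-44.0, -23.0]), (600, [9.0, 26.0])] median HSV [12. 21. 64.]
trough [(11841, [-102.0, -8.0])] median HSV [ 21.  34. 171.]
now
bed [(256, [-65.0, 89.0])] median HSV [19. 21. 36.]
trough [(619, [-92.0, -109.0]), (5337, [-101.0, 67.0])] median HSV [32. 38. 59.]
```

Bed test was in shadow; repeat it with a lower threshold on the saved pictures.

Run:
```python
from h import *
S=cam("scene")
for f in("scene0","s8","s3"):
  g=cv2.imread(f"pics/{f}.png")
  for n,zz,x0,x1,y0,y1 in(("bed",.03,-66,75,-125,125),("trough",.012,-128,-72,-120,120)):
    H,_=cv2.findHomography(np.float32([proj(S,[*wd(x,y),zz]) for x,y in[(x0,y0),(x1,y0),(x1,y1),(x0,y1)]]),np.float32([[0,0],[x1-x0,0],[x1-x0,y1-y0],[0,y1-y0]]))
    v=cv2.cvtColor(cv2.warpPerspective(g,H,(x1-x0,y1-y0)),cv2.COLOR_BGR2GRAY)
    print(f,n,"rows=y from",y0)
    b=cv2.resize(v,((x1-x0)//9,(y1-y0)//9),interpolation=cv2.INTER_AREA)
    print("\n".join(" ".join(f"{q:3d}" for q in r) for r in b) if f=="s8" else np.percentile(v,[5,50,95]))
```

```text
scene0 bed rows=y from -125
[ 58.  61. 164.]
scene0 trough rows=y from -120
[ 75. 165. 169.]
s8 bed rows=y from -125
 82  76  77  72  72  71  66  62  65  64  61  63  63  67 106
 80  58  58  57  57  56  43  40  39  38  37  39  42  47  44
 92  58  58  57  57  56  42  44  38  36  36  38  39  39  43
 81  57  57  57  57  56  44  36  35  35  35  38  39  40  38
 41  43  48  55  57  57  58  47  30  30  40  41  41  44  35
 32  24  25  32  45  49  52  51  30  52  57  58  55  35  34
 35  26  23  23  27  40  38  25  26  60  57  60  55  28  33
 37  28  23  23  24  31  46  32  14  38  51  56  51  28  31
 35  27  23  24  24  28  38  50  24  10  18  21  22  18  23
 35  25  23  23  24  28  33  50  36  10   6   9  13  15  22
 30  24  21  20  22  27  32  52  39  11   5   5   5   7  20
 23  21  20  14  17  27  37  47  37  10   5   5   5   5  18
 21  16  15  15  21  31  46  42  26   7   6   5   5   6  18
 24  22  22  26  32  47  42  30  11   5   7   5   5   5  31
 82  48  34  39  38  27  19  10   6   8   7   5   5   5  29
108  46  20  17   9   8   6   7   8   8   7   4   4   6  19
 67  27  18  18  10   8
[... 672 characters left out ...]
103 142 137  90
 30  27  87 148 157 101
 33  25  32  63  99  85
 34  26  24  33  38  40
 37  28  24  31  36  33
 39  30  24  28  36  36
 41  33  25  26  35  37
 43  35  26  24  33  36
 44  36  28  24  31  35
 41  36  29  24  28  31
 49  43  35  27  24  24
 48  43  36  29  24  21
 34  31  28  26  23  22
 22  19  16  19  28  64
 16  23  37  53  71 116
 67 121 149 162 126  73
109 167 180 182 151  81
116 172 175 164 127  75
108 171 175 171 161  98
114 173 175 174 172 108
112 172 176 174 171 105
103 170 176 174 170 104
111 172 175 174 171 106
110 171 175 174 172 108
101 169 175 174 171 112
109 172 175 173 171 116
s3 bed rows=y from -125
[ 31.  61. 149.]
s3 trough rows=y from -120
[  7.  78. 163.]
```

```bash
python3 -m jog '[[[-3,0,0],[0,0,0],0.83],[[-6,0,0],[0,0,0],0.83],[[-6,0,0],[0,0,0],0.9],[[-6,0,0],[0,0,0],1],[[-6,0,0],[0,0,0],1],[[-6,0,0],[0,0,0],1],[[-6,0,0],[0,0,0],1],[[-6,0,0],[0,0,0],1]]'
python3 - <<'E'
from h import *
s=bot.read_state();W=cam("wrist",s);im=vision.capture("wrist");print(fr(s["position"]),s["force"])
# compare with w7 picture: pointer and clip columns on rows
g=cv2.cvtColor(im,cv2.COLOR_RGB2GRAY);w7=cv2.cvtColor(cv2.resize(cv2.imread("pics/w7.png"),(440,330)),cv2.COLOR_BGR2GRAY)
tip=proj(W,[*wd(183,14.5),.038]);mk=proj(W,[*wd(189,14.5),.03]);print("expected px tip",tip,"clip",mk)
for n,a,o in(("w7",w7,100),("now",g,0)):
    for r in(136,142,148,176,180,184):print(n,r,a[r,305-o:352-o].tolist())
E
```

```text
time_s: 16.57
position: [0.6198, -0.0276, 0.055]
tcp_rot: [[1.0, 0.02, -0.021], [0.02, -1.0, 0.004], [-0.021, -0.004, -1.0]]
force: [-14.0, 5.0, 9.1]
opening: 0.159
[128.5  14.2] [-13.98454954   4.96192419   9.05279008]
expected px tip (np.float64(327.8081341517293), np.float64(170.7602729030377)) clip (np.float64(327.8383035981849), np.float64(155.69009468133513))
w7 136 [226, 226, 225, 225, 226, 226, 200, 169, 193, 202, 200, 201, 202, 202, 201, 201, 202, 201, 201, 201, 202, 202, 203, 204, 204, 204, 204, 204, 202, 202, 202, 203, 204, 203, 203, 204, 203, 201, 245, 249, 246, 241, 248, 249, 248, 248, 248]
w7 142 [225, 225, 225, 224, 225, 226, 197, 162, 186, 196, 195, 194, 194, 195, 195, 195, 195, 197, 178, 170, 189, 200, 201, 200, 198, 197, 198, 199, 166, 162, 187, 194, 199, 198, 198, 197, 197, 198, 198, 192, 170, 168, 203, 216, 226, 233, 233]
w7 148 [225, 224, 224, 224, 224, 225, 202, 167, 180, 188, 187, 187, 187, 187, 189, 187, 189, 187, 191, 194, 194, 197, 199, 198, 196, 195, 195, 193, 193, 184, 172, 170, 171, 171, 171, 182, 192, 193, 194, 185, 163, 187, 217, 215, 224, 233, 233]
w7 
[... 1363 characters left out ...]
, 216, 226, 233, 232, 233, 236]
now 176 [106, 107, 108, 109, 111, 112, 112, 113, 113, 113, 114, 115, 114, 113, 114, 114, 114, 112, 109, 127, 170, 190, 188, 189, 192, 154, 94, 93, 94, 92, 90, 88, 88, 86, 90, 94, 92, 90, 89, 88, 84, 86, 86, 87, 86, 87, 88]
now 180 [104, 105, 107, 108, 110, 110, 111, 110, 111, 113, 113, 112, 113, 112, 112, 111, 112, 110, 108, 126, 169, 188, 187, 188, 191, 152, 89, 93, 92, 91, 90, 87, 87, 86, 89, 93, 91, 90, 89, 87, 85, 85, 85, 86, 86, 87, 87]
now 184 [104, 104, 105, 107, 107, 108, 109, 110, 110, 110, 110, 111, 111, 110, 111, 111, 110, 109, 107, 124, 167, 186, 185, 186, 191, 151, 89, 92, 91, 89, 87, 87, 87, 84, 89, 93, 90, 89, 88, 86, 86, 85, 85, 86, 87, 87, 87]
```

Pointer centre is at column 327.4 and clip centre at 327.3, so they line up. The gate is pinched firmly and the fingers still press the lever on its stop. Handing in.

```bash
python3 -c "
from rig import bot
print(bot.hand_in())"
```

```text
the job is handed in; nothing more can be done
None
```

I did every step of the job and handed it in at about 17 s, but I never got a clear look at the third chip in the trough.

- **Chips:** One pass of the scraper went over the whole area the chips lay in and past the bed's front edge. I saw two chips in the trough. The third was hidden under the gripper. No chip showed on the parts of the bed I could see, but the arm blocked the middle in the last pictures.
- **Scraper:** It stands upright on the bench to the right of the frame, released.
- **Gate:** The pointer and the mark clip line up to about 0.1 px in the last wrist picture, well under 1 mm. The fingers grip the gate at the mark (opening 0.159, about 14 mm).
- **Lever:** It is against its end stop, and pushing with up to 26 N did not move it further. Measured from the top view, its knobs are at frame x 145 and 148, where fully closed is 147. A rougher wrist-camera reading put the bar about 6 mm further out than fully closed; I trusted the knobs and the stall.

**What went wrong on the way:** My first push along the gate jammed with too tight a pinch, about 22 N. I backed off, raised the fingers 1.5 mm and loosened the grip to a close cage. By the arm's own position readings the gate stayed within about 3 mm of the mark during the jam and the lever push.

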